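# Unstack the balance's check weights into their fitted cases

## Robot

A 6-joint arm with a two-finger parallel gripper is mounted at the origin on a cart in front of the work surface, level with it; the furniture and walls round the work are solid. World frame = base frame: x ahead of the robot, y to its left, z up, the work surface at z = 0. Lengths are in m, angles in degrees, forces in N, time in s.
With the tool pointing down it reaches from about 0.25 to 0.725 m from the base axis. Payload 9.7 kg.
Tool frame: the origin (TCP) lies midway between the tips of the shut fingers; the grasp point (between the pads) lies 19 mm behind it; z points along the fingers, y is the line along which they close (so a half turn about z gives the same grasp; the last joint's range is limited). The gripper opens to 85 mm and grips with 20 to 120 N. Pads are 22 mm wide; open, the fingers measure 114 mm over their backs; the gripper's body (76 mm by 85 mm) begins 54 mm behind the grasp point. The pads swing forward as they close: fully open they stand 13 mm farther back than shut.
Start: joints at [-73.912, 4.979, 10.078, 95.1, 0, 90], TCP at [0.152, -0.528, 0.231] pointing down, gripper open.
Joint ranges: [-179.16, 179.16], [-48.56, 103.87], [-65.8, 70.77], [-126.05, 130.52], [-82.76, 87.17], [-180, 180]. Speed limits (degrees/s): [127.2, 127.2, 147.25, 180, 180, 180].

## Interface

Orientations are given as [roll, pitch, yaw] about the fixed x, y, z axes, in that order (R = Rz(yaw) Ry(pitch) Rx(roll)).
In Python, from workcell import * gives the robot as it stands.
- The arm moves only by the tool servo_tool, never from a script. Its argument "moves" is a list of rows, each a list of 4 numbers: the shift along the world's x, y, z in cm, then the turn about the world's z in rad. A call has 1 to 20 rows; each row is the pose to reach, as a shift and turn from the pose commanded when the call began; what a row does not reach only later rows make up. A row lasts 1/12 s, in which the tool goes at most 41.7 mm and 7.16 degrees, less where a joint would pass 70% of its speed; a pose out of reach is approached as far as the arm can. A call with a gripper value outside its range is refused whole. "claw" is the closure, from 0 (fully open) to 1 (shut), set as the call begins (left out, the last holds). The fingers move at their own pace and stop on an object; "force" is the grip in N (left out, the last holds). Time passes only in rows, so rows that repeat a pose let the fingers close. It gives the time, the measured TCP pose, the force, the opening and the grip force at its end, in the units of the state.
- get_obs(): the state, without advancing time (a new reading comes with each control period).
- camera(name): name is "scene" or "side" or "wrist"; returns the picture (400x640x3 uint8, red, green, blue); there is no depth.
- get_calibration(name): a dict with "fx", "fy", "cx", "cy" (pixels), "rvec" (rotation vector, rad) and "tvec" (3), from world to camera coordinates, as OpenCV has them; the wrist camera has in their place "tool_from_camera" (4x4, takes a point from camera to tool coordinates, whose origin is the TCP and whose axes are the flange's). Camera axes: x right, y down, z forward; pixel columns grow to the right and rows downward; lengths in m; the calibration is good to about 2 mm. A picture is of the moment at which its call begins: read the wrist's pose just before it. get_calibration takes no time and is no camera call.
- job_done(): hands the job in; it is judged then, once.
The state is a dict: "time": time; "q": joint angles; "qd": joint speeds; "joint_efforts": joint torques, N m; "ee_pos": TCP position; "tcp_rot": TCP orientation; "wrist_force": force on the tool from outside, world axes, zero at the start; "torque": the same for the moment, N m; "opening": finger opening in m; "grasp_force": force on a finger pad.
Only numpy, scipy, OpenCV 4.12 (cv2) and the standard library are available. Lean on these libraries where they do the work, as an engineer would, in place of code of your own. Each camera call takes 0.05 s, during which the arm holds its last target. There are 200 camera calls.

## Task

The balance check is finished and its five steel check weights are still stacked on the pan. Unstack them and put each weight back into its own wooden case, the one whose round recess fits its diameter, standing upright on the bottom of the recess. Lower them gently rather than dropping them, and never stand a weight on the bare bench top, where it would pick up scratches and dirt.

Things in the scene. Friction and masses are not known exactly. Their poses are not given: they have to be found in the camera images.
- weight_60: the largest of five steel check weights: a cylinder 60 mm in diameter and 34 mm high, about 0.7 kg; at the start at the bottom of one of the two stacks on the balance pan. Origin: centre of its underside; z up along its axis. Grip it across its diameter. The two stacks' axes are about 86 mm apart; which of the two large weights is in which stack varies.
- case_60: the case of the 60 mm weight: a loose open block of wood, 90 x 90 x 20 mm high, 0.35 kg, with one round dark-grey-lined recess in its top, 67 mm in diameter and 10 mm deep (floor 10 mm above the bench), its mouth bevelled 3 mm wide all round. Origin: centre of its underside, under the middle of the recess; z up. The five cases swap places from start to start.
- weight_51: the second largest of five steel check weights: a cylinder 51 mm in diameter and 34 mm high, about 0.5 kg; at the start at the bottom of one of the two stacks on the balance pan. Origin: centre of its underside; z up along its axis. Grip it across its diameter. It stands, like the largest, on the flat dark pan of a balance fixed to the bench; pan top 70 mm above the bench.
- case_51: the case of the 51 mm weight: a loose open block of wood, 81 x 81 x 20 mm high, 0.35 kg, with one round dark-grey-lined recess in its top, 58 mm in diameter and 10 mm deep (floor 10 mm above the bench), its mouth bevelled 3 mm wide all round. Origin: centre of its underside, under the middle of the recess; z up.
- weight_42: the middle of five steel check weights: a cylinder 42 mm in diameter and 30 mm high, about 0.3 kg; at the start the second weight up in one of the two stacks. Origin: centre of its underside; z up along its axis. Grip it across its diameter. It lies flat on the weight below, not interlocked; which stack it is in varies.
- case_42: the case of the 42 mm weight: a loose open block of wood, 72 x 72 x 20 mm high, 0.35 kg, with one round dark-grey-lined recess in its top, 49 mm in diameter and 10 mm deep (floor 10 mm above the bench), its mouth bevelled 3 mm wide all round. Origin: centre of its underside, under the middle of the recess; z up.
- weight_33: the second smallest of five steel check weights: a cylinder 33 mm in diameter and 30 mm high, about 0.2 kg; at the start the second weight up in one of the two stacks. Origin: centre of its underside; z up along its axis. Grip it across its diameter. It lies flat on the weight below, not interlocked; which stack it is in varies.
- case_33: the case of the 33 mm weight: a loose open block of wood, 63 x 63 x 20 mm high, 0.35 kg, with one round dark-grey-lined recess in its top, 40 mm in diameter and 10 mm deep (floor 10 mm above the bench), its mouth bevelled 3 mm wide all round. Origin: centre of its underside, under the middle of the recess; z up.
- weight_24: the smallest of five steel check weights: a cylinder 24 mm in diameter and 28 mm high, about 0.1 kg; at the start on top of the taller stack, third from the bottom. Origin: centre of its underside; z up along its axis. Grip it across its diameter. Beside the work, at the robot's right, stands a tall centrifuge (y below -0.27 m, x from 0.42 m).
- case_24: the case of the 24 mm weight: a loose open block of wood, 54 x 54 x 20 mm high, 0.35 kg, with one round dark-grey-lined recess in its top, 31 mm in diameter and 10 mm deep (floor 10 mm above the bench), its mouth bevelled 3 mm wide all round. Origin: centre of its underside, under the middle of the recess; z up.

How it is judged (in metres and radians):
At the end, for the whole second after the job is handed in: each of the five weights stands upright (within 3 degrees) in its own case, within 8 mm of the middle of the recess and with its underside on the recess floor (within 2.5 mm), the cases flat, everything released and at rest (horizontal distance between weight_60 and case_60 below 0.008 m and z of weight_60 in the frame of case_60 between 0.007 and 0.0125 m and angle between each of weight_60, case_60, weight_51, case_51, weight_42, case_42, weight_33, case_33, weight_24, case_24's own z axis and vertical below 0.06 rad and linear speed of each of weight_60, weight_51, weight_42, weight_33, weight_24 below 0.02 m/s and contact force between the fingers and weight_60 below 0.1 N and horizontal distance between weight_51 and case_51 below 0.008 m and z of weight_51 in the frame of case_51 between 0.007 and 0.0125 m and contact force between the fingers and weight_51 below 0.1 N and horizontal distance between weight_42 and case_42 below 0.008 m and z of weight_42 in the frame of case_42 between 0.007 and 0.0125 m and contact force between the fingers and weight_42 below 0.1 N and horizontal distance between weight_33 and case_33 below 0.008 m and z of weight_33 in the frame of case_33 between 0.007 and 0.0125 m and contact force between the fingers and weight_33 below 0.1 N and horizontal distance between weight_24 and case_24 below 0.008 m and z of weight_24 in the frame of case_24 between 0.007 and 0.0125 m and contact force between the fingers and weight_24 below 0.1 N); the robot touches nothing.
It fails at once if a weight is dropped (falls faster than 0.7 m/s, about 25 mm of free fall) ((linear speed of weight_60 above 0.7 m/s and contact force between the fingers and weight_60 below 0.1 N) or (linear speed of weight_51 above 0.7 m/s and contact force between the fingers and weight_51 below 0.1 N) or (linear speed of weight_42 above 0.7 m/s and contact force between the fingers and weight_42 below 0.1 N) or (linear speed of weight_33 above 0.7 m/s and contact force between the fingers and weight_33 below 0.1 N) or (linear speed of weight_24 above 0.7 m/s and contact force between the fingers and weight_24 below 0.1 N)).
It fails at once if a weight is put or falls on the bare bench top (height (world z) of any of weight_60, weight_51, weight_42, weight_33, weight_24 below 0.006 m).
It also fails if it takes over 128 s, if anything falls off the work surface, if the arm or the gripper's body presses on something with over 40 N, if the wrist force passes 120 N, or if a joint passes its speed limit or range.

## Working session

There is one attempt and no reset: what is moved stays moved. The work goes in short steps, Python scripts to look and compute and a tool call to move; the robot and the scene stay as the last step left them, time stands still between calls to the robot, and variables do not carry over. Pictures are saved under pics/ and viewed, at most 14 in all, crops included, and the job is handed in when it is done.

Besides the shell and the picture viewer there is one more tool, called as name(argument=value, ...), one argument or row to a line, values as JSON. servo_tool: Moves the arm, as the interface text tells. Its arguments: {"type":"object","properties":{"moves":{"type":"array","items":{"type":"array","items":{"type":"number"}}},"claw":{"type":"number"},"force":{"type":"number"}},"required":["moves"]}

```bash
ls; mkdir -p pics
python3 - <<'E'
from workcell import *
import cv2
o=get_obs(); print(o)
for n in("scene","side"):
    cv2.imwrite(f"pics/{n}0.png",camera(n)[:,:,::-1]); print(n,get_calibration(n))
print(get_calibration("wrist"))
E
```

```text
pics
{'time': 0.0, 'q': array([-7.39099355e+01,  5.01091612e+00,  1.00362850e+01,  9.51012868e+01,
        1.28957138e-03,  9.00002782e+01]), 'qd': array([-0.05437797, -0.08255766,  0.03811698, -0.00392376,  0.07124877,
        0.03619211]), 'joint_efforts': array([ 9.51065740e-04, -5.20396364e+01,  4.64801073e+01,  1.65152270e-02,
        2.10081871e-04,  1.98683028e-05]), 'ee_pos': array([ 0.15237343, -0.52823079,  0.23060125]), 'tcp_rot': array([-1.79924082e+02, -1.28920166e-03,  1.60897846e+01]), 'wrist_force': array([ 0.19323681, -0.03689891,  0.67745561]), 'torque': array([ 0.00326719,  0.00981827, -0.04366603]), 'grasp_force': 0.0, 'opening': 0.08522079992769314}
scene {'fx': 389.1803419986286, 'fy': 389.1803419986286, 'cx': 313.2468956467953, 'cy': 202.3248664880598, 'rvec': array([ 1.74443005, -1.09637301,  0.70492986]), 'tvec': array([-0.15096542,  0.3180805 ,  0.5251495 ])}
side {'fx': 438.8522651664436, 'fy': 438.8522651664436, 'cx': 317.82425884034495, 'cy': 197.1476535692927, 'rvec': array([ 2.13169852, -0.28322307,  0.14170693]), 'tvec': array([-0.47827048,  0.20648627,  0.865981  ])}
{'fx': 287.64899685813634, 'fy': 287.64899685813634, 'cx': 315.01500879839665, 'cy': 200.8383351705165, 'tool_from_camera': array([[ 9.26834959e-04, -9.62861203e-01, -2.69995267e-01,
         6.93901985e-02],
       [ 9.99998066e-01,  4.23991301e-04,  1.92073141e-03,
        -3.66573677e-05],
       [-1.73492212e-03, -2.69996525e-01,  9.62859734e-01,
        -1.43312204e-01],
       [ 0.00000000e+00,  0.00000000e+00,  0.00000000e+00,
         1.00000000e+00]])}
```

View pics/scene0.png

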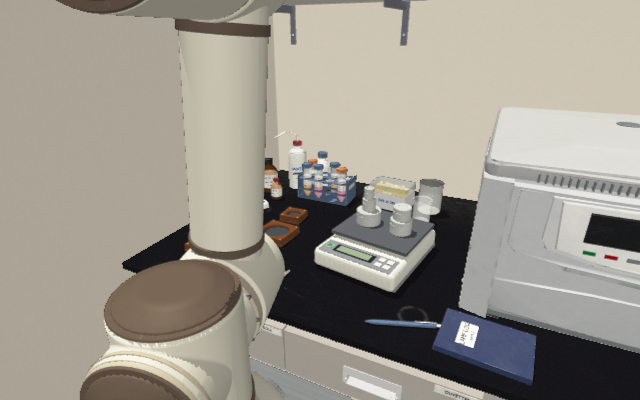

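View pics/side0.png

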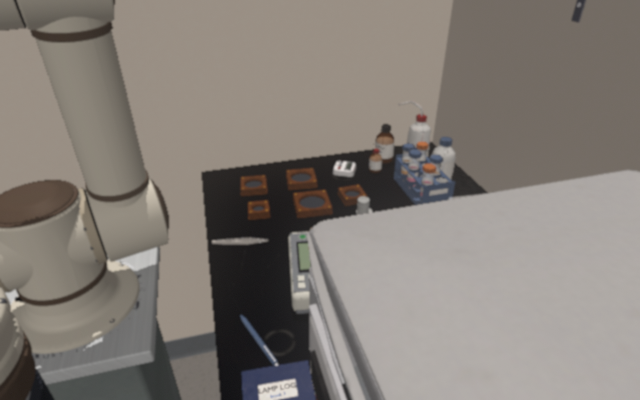

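The scene view shows the taller stack at about (369,205) and the shorter one at (401,220) on the pan. The side view shows the five cases at (253,185), (301,178), (259,210), (312,203) and (351,194).

```bash
cat > h.py <<'E'
from workcell import *
import numpy as np, cv2
from scipy.spatial.transform import Rotation as Ro
def cam(n,o=None):
    c=get_calibration(n)
    K=np.array([[c["fx"],0,c["cx"]],[0,c["fy"],c["cy"]],[0,0,1]])
    if n=="wrist":
        T=np.eye(4);T[:3,:3]=Ro.from_euler("xyz",o["tcp_rot"],degrees=True).as_matrix();T[:3,3]=o["ee_pos"]
        T=T@np.array(c["tool_from_camera"]);R=T[:3,:3].T;t=-R@T[:3,3]
    else: R=cv2.Rodrigues(np.array(c["rvec"]))[0];t=np.array(c["tvec"])
    return K,R,t
def ray(px,C):
    K,R,t=C; d=R.T@np.linalg.inv(K)@np.array([px[0],px[1],1.]); return -R.T@t,d
def onz(px,z,C):
    p,d=ray(px,C); return p+d*(z-p[2])/d[2]
def proj(P,C):
    K,R,t=C; x=K@(R@np.array(P)+t); return x[:2]/x[2]
E
python3 - <<'E'
from h import *
np.set_printoptions(precision=3,suppress=True)
C=cam("side")
for p in [(253,185),(301,178),(259,210),(312,203),(351,194)]: print(p,onz(p,.02,C))
C=cam("scene")
print("base tall",onz((369,222),.07,C),"short",onz((401,231),.07,C), "top24",onz((369,188),.162,C))
E
```

```text
(253, 185) [0.396 0.314 0.02 ]
(301, 178) [0.53  0.315 0.02 ]
(259, 210) [0.394 0.19  0.02 ]
(312, 203) [0.529 0.185 0.02 ]
(351, 194) [0.638 0.199 0.02 ]
base tall [ 0.579 -0.039  0.07 ] short [ 0.566 -0.122  0.07 ] top24 [ 0.571 -0.037  0.162]
```

servo_tool(
  moves=[
    [3,8,3,0.12],
    [6,15,6,0.24],
    [9,21,8,0.36],
    [11,25,9,0.48],
    [14,29,9,0.6],
    [17,32,9,0.7],
    [20,36,9,0.8],
    [23,40,9,0.9],
    [26,44,9,1.0],
    [28,48,9,1.1],
    [30,52,9,1.2],
    [32,56,9,1.28],
    [34,59,9,1.29],
    [35,61,9,1.29],
    [35,62,9,1.29],
    [35,62,9,1.29],
    [35,62,9,1.29],
    [35,62,9,1.29],
  ],
  claw=0,
)

```text
time: 1.6
ee_pos: [0.5038, 0.0956, 0.3199]
tcp_rot: [-179.9, -0.0, 90.2]
wrist_force: [0.4, -0.1, -0.4]
opening: 0.0855
grasp_force: 0.0
```

Run:
```python
from h import *
o=get_obs();cv2.imwrite("pics/w1.png",camera("wrist")[:,:,::-1]);np.save("w1.npy",np.array([o["ee_pos"],o["tcp_rot"]]));print(o["time"],o["q"],o["ee_pos"],o["tcp_rot"])
```

```text
1.6 [1.07169941e+01 2.97111254e+00 1.80260619e+01 1.05134352e+02
 4.59047693e-02 1.00558903e+02] [0.50380957 0.09558297 0.31985261] [-1.79913530e+02 -3.05772574e-02  9.01580361e+01]
```

View pics/w1.png

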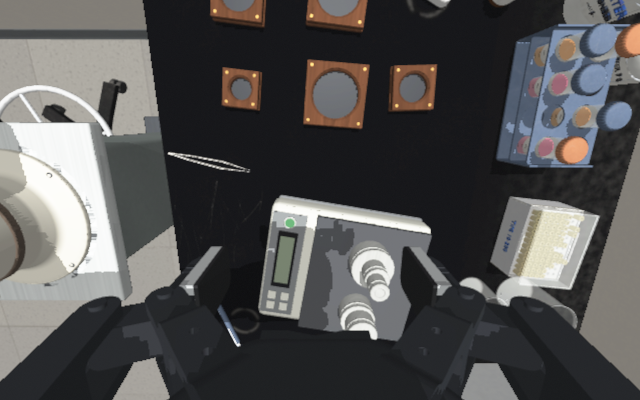

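The wrist view shows case_24 at (241,89), case_60 at (336,94) and case_33 at (412,88). The other two cases are cut off at the top edge. The tall stack is at about (373,270) and the short stack at about (357,315). I'll shift +y so that all the cases are in view.

servo_tool(
  moves=[
    [0,3,0,0],
    [-1,7,0,0],
    [-2,11,0,0],
    [-2,14,0,0],
    [-2,15,0,0],
    [-2,15,0,0],
    [-2,15,0,0],
    [-2,15,0,0],
  ],
)

```text
time: 2.32
ee_pos: [0.4826, 0.2404, 0.3213]
tcp_rot: [-180.0, 0.0, 90.0]
wrist_force: [0.1, 0.7, 1.1]
opening: 0.0852
grasp_force: 0.0
```

```bash
cat >> h.py <<'E'
from scipy.optimize import least_squares
def shot(name):
    o=get_obs(); im=camera("wrist")[:,:,::-1].copy(); cv2.imwrite(f"pics/{name}.png",im); np.savez(name,p=o["ee_pos"],r=o["tcp_rot"]); return im,o
def load(name):
    z=np.load(name+".npz"); return cv2.imread(f"pics/{name}.png"),dict(ee_pos=z["p"],tcp_rot=z["r"])
def circ(pts):
    f=lambda v:np.hypot(pts[:,0]-v[0],pts[:,1]-v[1])-v[2]
    s=least_squares(f,[*pts.mean(0),.03],loss="soft_l1",f_scale=.001); return s.x,np.sqrt((f(s.x)**2).mean())
def recesses(im,C,z=.017):
    """grey blobs enclosed by brown blobs -> circle on plane z"""
    hsv=cv2.cvtColor(im,cv2.COLOR_BGR2HSV)
    brown=((hsv[...,0]<16)&(hsv[...,1]>110)&(hsv[...,2]>40)).astype(np.uint8)
    cs,_=cv2.findContours(brown,cv2.RETR_EXTERNAL,cv2.CHAIN_APPROX_NONE); out=[]
    for c in cs:
        if cv2.contourArea(c)<600: continue
        m=np.zeros_like(brown); cv2.drawContours(m,[cv2.convexHull(c)],-1,1,-1)
        g=m*((hsv[...,1]<70)&(hsv[...,2]>50)).astype(np.uint8)
        gc,_=cv2.findContours(g,cv2.RETR_EXTERNAL,cv2.CHAIN_APPROX_NONE)
        if not gc: continue
        k=cv2.convexHull(max(gc,key=cv2.contourArea))[:,0]
        if cv2.contourArea(k)<100: continue
        k=k.astype(float); ctr=k.mean(0)
        pts=np.array([onz(p,z,C)[:2] for p in k]); v,e=circ(pts); out.append((ctr,v,e))
    return out
E
python3 - <<'E'
from h import *
np.set_printoptions(precision=4,suppress=True)
im,o=shot("w2");C=cam("wrist",o);print(o["time"],o["ee_pos"],o["tcp_rot"])
for r in recesses(im,C):print(*r)
E
```

```text
2.3167 [0.4826 0.2404 0.3213] [-179.9942    0.0273   89.9517]
[259.4    184.7333] [0.3964 0.2084 0.0146] 0.00025475151049754663
[416.5556 184.    ] [0.6453 0.2104 0.0188] 0.0002482797894992982
[345.4074 189.2222] [0.5334 0.2007 0.0325] 0.0001728381270990578
[259.6 104.9] [0.4007 0.3303 0.0237] 0.0001836184097642684
[348.3846 104.    ] [0.5346 0.3294 0.0282] 0.00012817763795399848
```

View pics/w2.png

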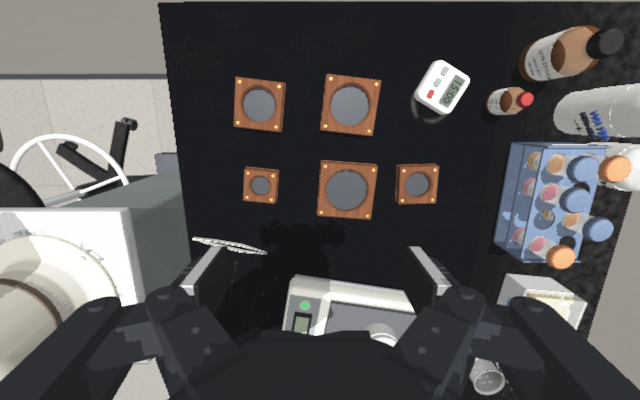

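All five cases are in view: case_42 (259,105), case_51 (348,104), case_24 (259,185), case_60 (345,189) and case_33 (416,184). The fitted radii match the sizes. I'll cross-check them with the side view and the first wrist view.

Run:
```python
from h import *
np.set_printoptions(precision=4,suppress=True)
im=cv2.imread("pics/side0.png");C=cam("side")
hsv=cv2.cvtColor(im,cv2.COLOR_BGR2HSV)
print("side");
for r in recesses(im,C):print(*r)
print([proj([x,y,.017],C) for x,y in[(.396,.208),(.645,.210),(.533,.201),(.401,.33),(.535,.329)]])
z=np.load("w1.npy");im=cv2.imread("pics/w1.png");C=cam("wrist",dict(ee_pos=z[0],tcp_rot=z[1]));print("w1")
for r in recesses(im,C):print(*r)
big=cv2.resize(im[220:370,280:480],None,fx=4,fy=4,interpolation=cv2.INTER_CUBIC);cv2.imwrite("pics/w1c.png",big)
s=cv2.imread("pics/scene0.png")[170:260,330:450];cv2.imwrite("pics/s0c.png",cv2.resize(s,None,fx=5,fy=5,interpolation=cv2.INTER_CUBIC))
```

```text
side
[312.2667 201.9333] [0.5309 0.1963 0.0285] 0.0013829884376816391
[array([258.8381, 207.0084]), array([352.1998, 192.3553]), array([312.0702, 200.4316]), array([254.1136, 182.6841]), array([301.586 , 176.2061])]
w1
[241.7   88.45] [0.3965 0.2075 0.0146] 0.00024928342317560143
[412.9474  87.2105] [0.6449 0.2096 0.0189] 0.0002947353361124488
[333.9667  95.5333] [0.5333 0.1994 0.0326] 0.0001735825083945695
[340.5333   9.8667] [0.5348 0.3297 0.0289] 0.00016450078563989026
[238.25     5.4167] [0.4    0.3292 0.0231] 0.0003167608633372203
```

View pics/w1c.png

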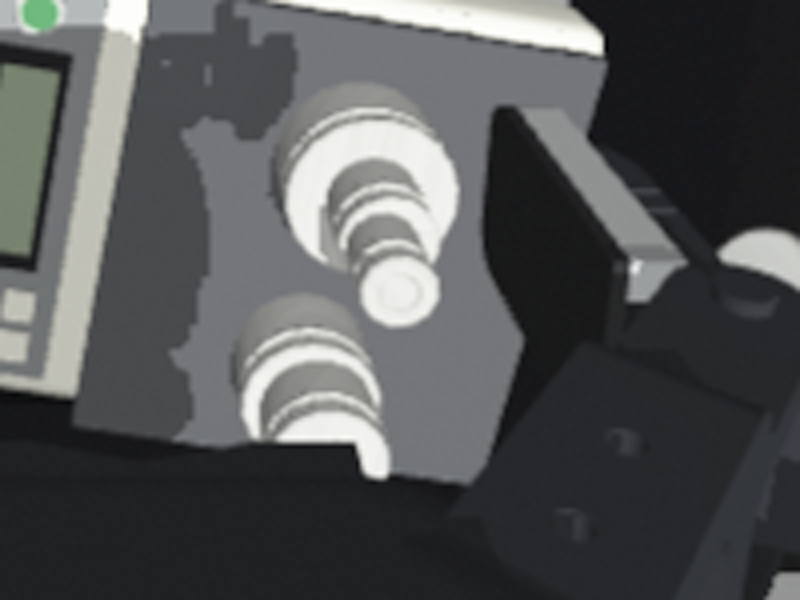

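View pics/s0c.png

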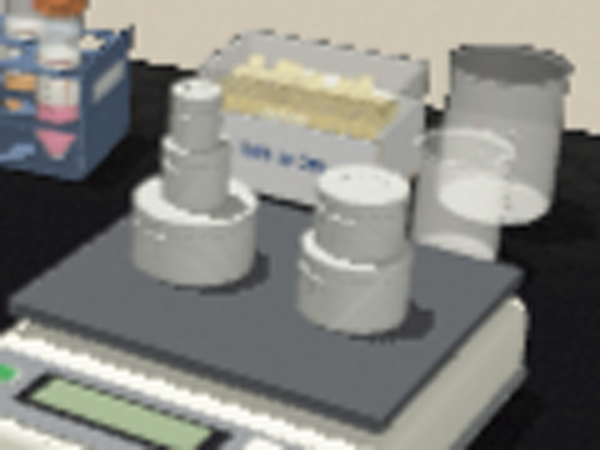

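Tall stack: 60, 33, 24. Short stack: 51, 42. The top of the 24 mm weight is centred at full-image pixel (379.7,291.7).

Run:
```python
from h import *
np.set_printoptions(precision=4,suppress=True)
z=np.load("w1.npy");C=cam("wrist",dict(ee_pos=z[0],tcp_rot=z[1]))
f=lambda u,v:(280+u/4-.4,220+v/4-.4)
print("24",onz(f(399,289),.162,C), [onz(f(*p),.162,C)[:2] for p in[(360,290),(439,290)]])
print("60 L/R",[onz(f(*p),.104,C)[:2] for p in[(284,190),(459,195)]])
print("33 L/R",[onz(f(*p),.134,C)[:2] for p in[(340,225),(433,240)]])
print("42 LR",[onz(f(*p),.134,C)[:2] for p in[(272,445),(389,455)]])
print("51 LR",[onz(f(*p),.104,C)[:2] for p in[(242,390),(380,395)]])
S=cam("scene"); g=lambda u,v:(330+u/5-.4,170+v/5-.4)
print("scene 24",onz(g(197,89),.162,S),"42",onz(g(363,188),.134,S))
print("tcp px",proj(z[0],C))
```

```text
24 [ 0.582  -0.0332  0.162 ] [array([ 0.5704, -0.0336]), array([ 0.594 , -0.0335])]
60 L/R [array([ 0.5545, -0.0322]), array([ 0.6153, -0.0339])]
33 L/R [array([ 0.5688, -0.0282]), array([ 0.599 , -0.0335])]
42 LR [array([ 0.5499, -0.1123]), array([ 0.5899, -0.1162])]
51 LR [array([ 0.5422, -0.1136]), array([ 0.5928, -0.1155])]
scene 24 [ 0.5751 -0.0354  0.162 ] 42 [ 0.559  -0.1208  0.134 ]
tcp px [313.0246 250.7988]
```

servo_tool(
  moves=[
    [1,-3,0,0],
    [3,-7,-1,0],
    [5,-11,-2,0],
    [7,-15,-4,0],
    [8.5,-19,-6,0],
    [9.5,-23,-8,0],
    [10,-26,-9.6,0],
    [10,-27.6,-10.6,0],
    [10,-27.6,-10.6,0],
    [10,-27.6,-10.6,0],
    [10,-27.6,-10.6,0],
  ],
)

```text
time: 3.28
ee_pos: [0.5821, -0.0354, 0.2159]
tcp_rot: [180.0, -0.0, 89.9]
wrist_force: [0.0, -0.1, 0.9]
opening: 0.0852
grasp_force: 0.0
```

Run:
```python
from h import *
np.set_printoptions(precision=4,suppress=True)
S=cam("scene")
print("jars",onz((419,217),0,S),onz((418,221),0,S),onz((432,213),0,S))
im,o=shot("w3");C=cam("wrist",o);print(o["time"],o["ee_pos"],o["tcp_rot"])
print("tcp px",proj(o["ee_pos"],C),"24 guess",proj([.582,-.033,.162],C))
```

```text
jars [ 0.8053 -0.12    0.    ] [ 0.7779 -0.123   0.    ] [ 0.849  -0.1492  0.    ]
3.2833 [ 0.5821 -0.0354  0.2159] [179.9713  -0.0086  89.8813]
tcp px [313.0227 250.7993] 24 guess [313.2586 214.9825]
```

View pics/w3.png

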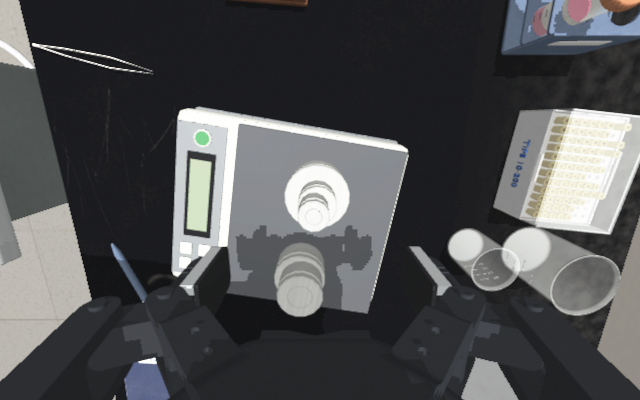

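The top of the 24 mm weight is at (314,215), which matches the prediction (313.3,215). The top of the 42 mm weight is at about (300,296).

servo_tool(
  moves=[
    [0,0.2,-2,0],
    [0,0.2,-4,0],
    [0,0.2,-5.7,0],
    [0,0.2,-6.5,0],
    [0,0.2,-6.7,0],
    [0,0.2,-6.7,0],
    [0,0.2,-6.7,0],
  ],
)

```text
time: 3.92
ee_pos: [0.5829, -0.0321, 0.1497]
tcp_rot: [179.9, 0.0, 90.0]
wrist_force: [0.7, 0.6, -0.7]
opening: 0.0856
grasp_force: 0.0
```

servo_tool(
  moves=[
    [0,0,0,0],
    [0,0,0,0],
    [0,0,0,0],
    [0,0,0,0],
    [0,0,0,0],
    [0,0,0,0],
    [0,0,0,0],
    [0,0,0,0],
    [0,0,0,0],
    [0,0,0,0],
    [0,0,0,0],
    [0,0,0,0],
  ],
  claw=1,
  force=30,
)

```text
time: 4.92
ee_pos: [0.5825, -0.0325, 0.1486]
tcp_rot: [180.0, 0.0, 90.0]
wrist_force: [-0.1, -0.3, 4.4]
opening: 0.0227
grasp_force: 29.5
```

Run:
```python
from h import *
np.set_printoptions(precision=4,suppress=True)
im,o=load("w3");C=cam("wrist",o)
print("42",onz((299.5,296),.134,C),"24",onz((314,215),.162,C))
```

```text
42 [ 0.5693 -0.119   0.134 ] 24 [ 0.5825 -0.033   0.162 ]
```

servo_tool(
  moves=[
    [0,0,0.7,0],
    [0,0,2,0],
    [0,0,4,0],
    [-1,1,6,0],
    [-3,3.5,7,0],
    [-5.5,6.7,7,0],
    [-8,10,7,0],
    [-10.5,13.3,6,0],
    [-13,16.5,4,0],
    [-15.3,19.5,1,0],
    [-17.3,22,-2,0],
    [-18.3,23.5,-4.5,0],
    [-18.6,24,-6,0],
    [-18.6,24,-6.6,0],
    [-18.6,24,-6.6,0],
    [-18.6,24,-6.6,0],
    [-18.6,24,-6.6,0],
  ],
)

```text
time: 6.33
ee_pos: [0.3976, 0.2073, 0.0838]
tcp_rot: [179.9, -0.0, 89.9]
wrist_force: [0.2, 0.6, -0.2]
opening: 0.0223
grasp_force: 29.7
```

Run:
```python
from h import *
np.set_printoptions(precision=4,suppress=True)
im,o=shot("w4");C=cam("wrist",o);print(o["time"],o["ee_pos"],o["tcp_rot"],o["opening"],o["grasp_force"],o["wrist_force"])
for r in recesses(im,C):print(*r)
cv2.imwrite("pics/w4c.png",cv2.resize(im[130:330,200:430],None,fx=3,fy=3,interpolation=cv2.INTER_CUBIC))
```

```text
6.3333 [0.3976 0.2073 0.0838] [179.8988  -0.0479  89.9318] 0.022346220147536403 29.662582576274872 [ 0.1508  0.5567 -0.2178]
[311.5882 211.3529] [0.3964 0.2023 0.0199] 0.001890392010330038
[624.7895 211.7368] [0.6441 0.211  0.0175] 0.0008861592943165696
[487.55  219.975] [0.5314 0.2014 0.0313] 0.0005896963765418837
[517.9231  46.5128] [0.5328 0.3287 0.0267] 0.0005249177535458994
[316.1765  41.0588] [0.3997 0.3298 0.0234] 0.0001860415251340123
```

View pics/w4c.png

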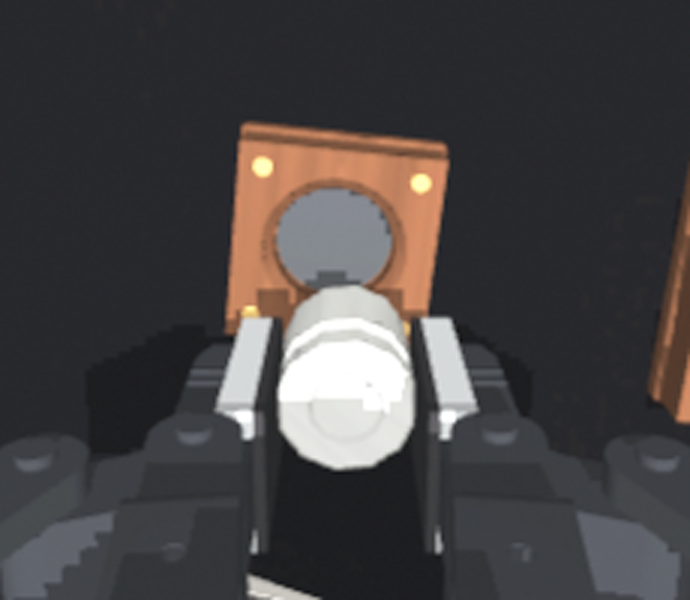

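The weight is held upright at crop (345,405). The recess of case_24 is centred near crop (333,244).

Run:
```python
from h import *
np.set_printoptions(precision=4,suppress=True)
im,o=load("w4");C=cam("wrist",o)
f=lambda u,v:(200+u/3-.33,130+v/3-.33)
for p in[(273,243),(396,243),(333,183),(333,243)]:print(onz(f(*p),.017,C))
for p in[(278,400),(414,400),(345,470),(345,405)]:print("w",onz(f(*p),o["ee_pos"][2]+.014,C))
```

```text
[0.3802 0.2089 0.017 ]
[0.4116 0.2089 0.017 ]
[0.3956 0.2247 0.017 ]
[0.3955 0.2089 0.017 ]
w [0.3874 0.2074 0.0978]
w [0.41   0.2073 0.0978]
w [0.3985 0.1942 0.0978]
w [0.3985 0.2064 0.0978]
```

servo_tool(
  moves=[
    [-0.2,0.2,-0.8,0],
    [-0.2,0.2,-2,0],
    [-0.2,0.2,-3.2,0],
    [-0.2,0.2,-4.2,0],
    [-0.2,0.2,-4.8,0],
    [-0.2,0.2,-5.2,0],
    [-0.2,0.2,-5.4,0],
    [-0.2,0.2,-5.5,0],
    [-0.2,0.2,-5.6,0],
    [-0.2,0.2,-5.6,0],
    [-0.2,0.2,-5.6,0],
  ],
)

```text
time: 7.3
ee_pos: [0.3946, 0.2097, 0.0266]
tcp_rot: [180.0, -0.0, 90.0]
wrist_force: [0.4, 0.1, -0.5]
opening: 0.023
grasp_force: 29.7
```

servo_tool(
  moves=[
    [0,0,-0.05,0],
    [0,0,-0.1,0],
    [0,0,-0.15,0],
    [0,0,-0.15,0],
    [0,0,-0.15,0],
  ],
)

```text
time: 7.72
ee_pos: [0.3944, 0.2095, 0.0248]
tcp_rot: [-180.0, 0.0, 90.0]
wrist_force: [0.8, 0.0, -1.3]
opening: 0.0225
grasp_force: 29.7
```

servo_tool(
  moves=[
    [0,0,-0.05,0],
    [0,0,-0.1,0],
    [0,0,-0.1,0],
    [0,0,-0.1,0],
  ],
)

```text
time: 8.05
ee_pos: [0.3945, 0.2096, 0.0245]
tcp_rot: [180.0, -0.0, 90.0]
wrist_force: [-3.3, -1.7, 6.8]
opening: 0.0228
grasp_force: 30.4
```

servo_tool(
  moves=[
    [0,0,0,0],
    [0,0,0,0],
    [0,0,0,0],
    [0,0,0,0],
    [0,0,0,0],
    [0,0,0.3,0],
    [0,0,2,0],
    [0,0,5,0],
    [0,0,8,0],
    [0,0,11,0],
    [0,0,13,0],
    [0,0,13,0],
    [0,0,13,0],
  ],
  claw=0,
)

```text
time: 9.13
ee_pos: [0.395, 0.2098, 0.1548]
tcp_rot: [179.9, -0.1, 90.0]
wrist_force: [-0.8, -0.8, -0.1]
opening: 0.0856
grasp_force: 0.0
```

Run:
```python
from h import *
np.set_printoptions(precision=4,suppress=True)
im,o=shot("w5");C=cam("wrist",o);print(o["time"],o["ee_pos"],o["tcp_rot"])
for r in recesses(im,C):print(*r)
cv2.imwrite("pics/w5c.png",cv2.resize(im[120:320,220:420],None,fx=3,fy=3,interpolation=cv2.INTER_CUBIC))
```

```text
9.1333 [0.395  0.2098 0.1548] [179.8861  -0.0578  89.9991]
[314.8 194.3] [0.3958 0.2067 0.0162] 0.0008084160308080715
[560.9565 189.6522] [0.6439 0.2107 0.0176] 0.0007352363720528633
[450.9375 199.0938] [0.5319 0.2012 0.0318] 0.0004084834872672886
[318.5161  60.2903] [0.3997 0.3299 0.0236] 0.0001409816018611846
[468.1176  59.1176] [0.5332 0.3292 0.0273] 0.0004421099988457952
```

View pics/w5c.png

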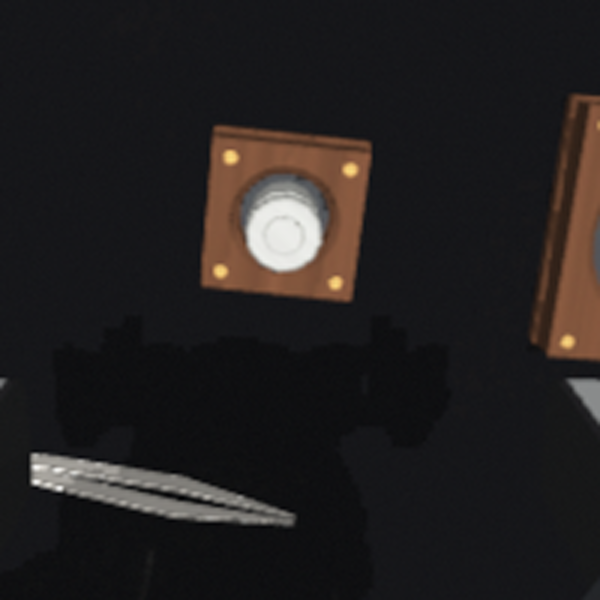

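Weight_24 is seated upright in its case. Back to the pan for weight_33.

servo_tool(
  moves=[
    [1,-1,2,0],
    [3,-3.5,4,0],
    [5.6,-7,4.5,0],
    [8.2,-10.4,4.5,0],
    [10.8,-13.8,4.5,0],
    [13.4,-17.2,4.5,0],
    [16,-20.5,4.5,0],
    [18,-23,4.5,0],
    [18.9,-24.3,4.5,0],
    [18.9,-24.3,4.5,0],
    [18.9,-24.3,4.5,0],
    [18.9,-24.3,4.5,0],
  ],
)

```text
time: 10.18
ee_pos: [0.5827, -0.0331, 0.1976]
tcp_rot: [-179.9, -0.0, 90.0]
wrist_force: [0.7, 0.4, 0.5]
opening: 0.0855
grasp_force: 0.0
```

```bash
cat >> h.py <<'E'
def tops(im,C,zs,near,r):
    """bright top disc nearest guess: circle fit on plane zs"""
    g=cv2.cvtColor(im,cv2.COLOR_BGR2GRAY); px=proj([*near,zs],C)
    out=[]
    for th in (150,170,190,210,225,240):
        m=(g>th).astype(np.uint8); cs,_=cv2.findContours(m,cv2.RETR_EXTERNAL,cv2.CHAIN_APPROX_NONE)
        for c in cs:
            if cv2.pointPolygonTest(c,tuple(map(float,px)),False)>=0:
                k=cv2.convexHull(c)[:,0].astype(float); v,e=circ(np.array([onz(p,zs,C)[:2] for p in k])); out.append((th,v,e))
    return px,out
E
python3 - <<'E'
from h import *
np.set_printoptions(precision=4,suppress=True)
im,o=shot("w6");C=cam("wrist",o);print(o["time"],o["ee_pos"],o["tcp_rot"])
for n in[(.5825,-.033),(.569,-.119)]:
    px,t=tops(im,C,.134,n,0);print(px)
    for x in t:print(*x)
cv2.imwrite("pics/w6c.png",cv2.resize(im[130:380,220:420],None,fx=2.4,fy=2.4,interpolation=cv2.INTER_CUBIC))
E
```

```text
10.1833 [ 0.5827 -0.0331  0.1976] [-179.8816   -0.0179   90.0031]
[313.3908 213.872 ]
150 [ 0.5847 -0.0251  0.0271] 0.0008084440232582127
170 [ 0.5848 -0.0256  0.0265] 0.0003785600598686394
190 [ 0.5847 -0.0257  0.0262] 0.0003309698986733662
210 [ 0.5848 -0.026   0.0258] 0.0002552734241408766
225 [ 0.5848 -0.0262  0.0256] 0.00011752256815221519
240 [ 0.5848 -0.0262  0.0252] 0.0001006828012906241
[297.3456 311.3164]
150 [ 0.5692 -0.119   0.0203] 0.00019381059344334675
170 [ 0.5693 -0.1194  0.0197] 0.00016434822327275177
```

View pics/w6c.png

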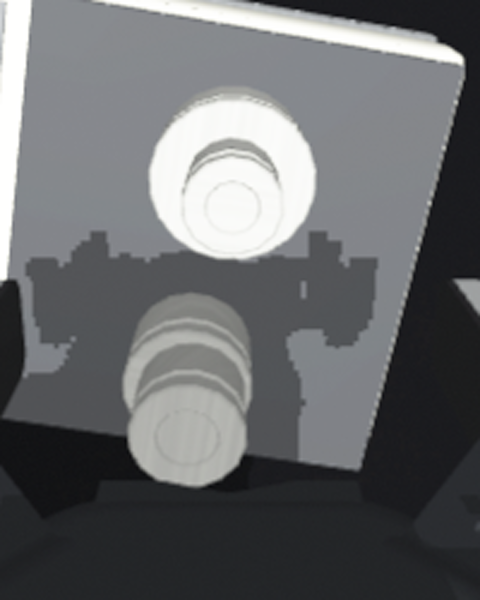

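servo_tool(
  moves=[
    [0.1,-0.1,-1.5,0],
    [0.25,-0.2,-4,0],
    [0.25,-0.2,-6,0],
    [0.25,-0.2,-7.4,0],
    [0.25,-0.2,-8,0],
    [0.25,-0.2,-8,0],
    [0.25,-0.2,-8,0],
  ],
)

```text
time: 10.82
ee_pos: [0.5858, -0.0349, 0.1196]
tcp_rot: [180.0, 0.0, 90.1]
wrist_force: [-0.3, -0.4, 1.2]
opening: 0.0852
grasp_force: 0.0
```

servo_tool(
  moves=[
    [0,0,0,0],
    [0,0,0,0],
    [0,0,0,0],
    [0,0,0,0],
    [0,0,0,0],
    [0,0,0,0],
    [0,0,0,0],
    [0,0,0,0],
    [0,0,0,0],
    [0,0,0,0],
    [0,0,0,0],
  ],
  claw=1,
  force=35,
)

```text
time: 11.73
ee_pos: [0.5861, -0.0355, 0.1195]
tcp_rot: [180.0, 0.0, 90.0]
wrist_force: [-2.0, -0.6, 5.1]
opening: 0.0315
grasp_force: 34.5
```

servo_tool(
  moves=[
    [0,0,0.5,0],
    [0,0,1.7,0],
    [0,0.5,3.5,0],
    [0.3,2,5,0],
    [0.9,4.6,6,0],
    [1.7,8,6.5,0],
    [2.6,11.5,6.5,0],
    [3.5,15,5.5,0],
    [4.4,18.3,3.5,0],
    [5.2,21.3,1,0],
    [5.7,23.4,-1.5,0],
    [5.9,24.3,-3.3,0],
    [5.9,24.5,-4.1,0],
    [5.9,24.5,-4.3,0],
    [5.9,24.5,-4.3,0],
    [5.9,24.5,-4.3,0],
    [5.9,24.5,-4.3,0],
  ],
)

```text
time: 13.15
ee_pos: [0.6457, 0.2087, 0.0779]
tcp_rot: [179.9, -0.0, 89.9]
wrist_force: [0.0, -0.3, -1.8]
opening: 0.0315
grasp_force: 35.1
```

Run:
```python
from h import *
np.set_printoptions(precision=4,suppress=True)
im,o=shot("w7");C=cam("wrist",o);print(o["time"],o["ee_pos"],o["tcp_rot"],o["opening"],o["grasp_force"],o["wrist_force"])
px=proj([.6445,.21,.017],C);print(px,"weight top expected",proj([*o["ee_pos"][:2],o["ee_pos"][2]+.0145],C))
cv2.imwrite("pics/w7c.png",cv2.resize(im[120:320,200:420],None,fx=3,fy=3,interpolation=cv2.INTER_CUBIC))
```

```text
13.15 [0.6457 0.2087 0.0779] [179.8528  -0.0418  89.9314] 0.03154946426167917 35.088656544685364 [ 0.0478 -0.3024 -1.8445]
[311.6466 213.5367] weight top expected [312.9149 263.6136]
```

View pics/w7c.png

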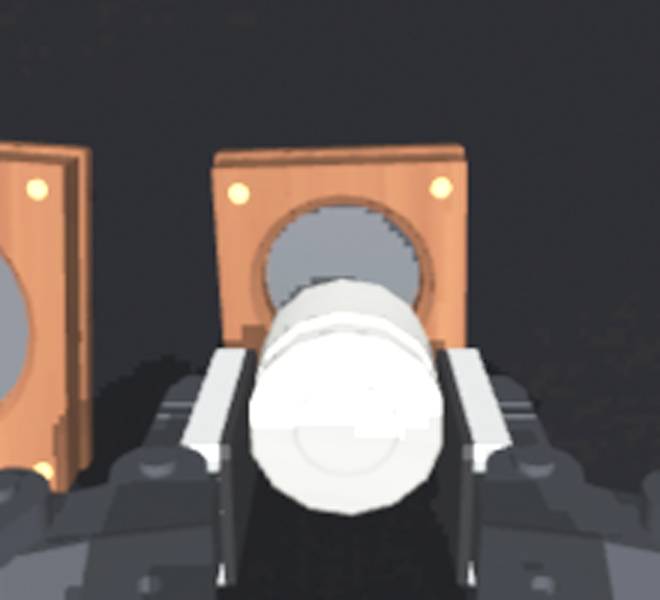

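Recess centre and weight centre line up to about 1 mm, so I'm lowering it.

servo_tool(
  moves=[
    [0.1,0,-0.7,0],
    [0.1,0,-1.8,0],
    [0.1,0,-2.9,0],
    [0.1,0,-3.7,0],
    [0.1,0,-4.2,0],
    [0.1,0,-4.5,0],
    [0.1,0,-4.6,0],
    [0.1,0,-4.7,0],
    [0.1,0,-4.8,0],
    [0.1,0,-4.85,0],
    [0.1,0,-4.85,0],
    [0.1,0,-4.85,0],
  ],
)

```text
time: 14.2
ee_pos: [0.646, 0.2096, 0.0275]
tcp_rot: [180.0, -0.0, 90.0]
wrist_force: [-0.7, 0.5, -1.7]
opening: 0.0316
grasp_force: 35.1
```

servo_tool(
  moves=[
    [0,0,-0.05,0],
    [0,0,-0.1,0],
    [0,0,-0.1,0],
    [0,0,-0.1,0],
  ],
)

```text
time: 14.53
ee_pos: [0.6459, 0.2095, 0.0263]
tcp_rot: [-180.0, -0.0, 90.0]
wrist_force: [0.4, 1.0, -2.2]
opening: 0.0315
grasp_force: 35.1
```

servo_tool(
  moves=[
    [0,0,-0.05,0],
    [0,0,-0.1,0],
    [0,0,-0.1,0],
    [0,0,-0.1,0],
  ],
)

```text
time: 14.87
ee_pos: [0.646, 0.2096, 0.0256]
tcp_rot: [180.0, -0.0, 90.0]
wrist_force: [-0.7, -0.4, 0.3]
opening: 0.0315
grasp_force: 35.4
```

servo_tool(
  moves=[
    [0,0,0,0],
    [0,0,0,0],
    [0,0,0,0],
    [0,0,0,0],
    [0,0,0,0],
    [0,0,0.4,0],
    [0,0,2.5,0],
    [0,0,6,0],
    [0,0,10,0],
    [-0.5,-2,13,0],
    [-1.5,-5,15,0],
    [-2.3,-9,16,0],
    [-3.1,-13,16.5,0],
    [-4,-17,16.5,0],
    [-4.9,-21,16.5,0],
    [-5.8,-25,16.5,0],
    [-6.7,-29,16.5,0],
    [-7.3,-31.7,16.5,0],
    [-7.6,-32.9,16.5,0],
    [-7.6,-32.9,16.5,0],
  ],
  claw=0,
)

```text
time: 16.53
ee_pos: [0.5693, -0.1218, 0.1907]
tcp_rot: [180.0, 0.0, 89.8]
wrist_force: [0.1, -0.1, -0.7]
opening: 0.0855
grasp_force: 0.0
```

Run:
```python
from h import *
np.set_printoptions(precision=4,suppress=True)
im,o=shot("w8");C=cam("wrist",o);print(o["time"],o["ee_pos"],o["tcp_rot"])
for n,z in[((.569,-.119),.134),((.584,-.034),.104)]:
    px,t=tops(im,C,z,n,0);print(px)
    for x in t:print(*x)
s=camera("side")[:,:,::-1];cv2.imwrite("pics/side8.png",cv2.resize(s[150:230,220:380],None,fx=4,fy=4,interpolation=cv2.INTER_CUBIC))
```

```text
16.5333 [ 0.5693 -0.1218  0.1907] [179.9752   0.0226  89.8097]
[313.014  213.2021]
150 [ 0.5687 -0.1133  0.0252] 0.0013931806090355897
170 [ 0.5685 -0.1133  0.0246] 0.001391590319866735
190 [ 0.5682 -0.1139  0.024 ] 0.001386865692209795
210 [ 0.5684 -0.1141  0.024 ] 0.0012289125545401308
225 [ 0.5685 -0.1139  0.0236] 0.0011338740429321522
240 [ 0.5676 -0.1188  0.0095] 0.0016670445237161721
[332.7205  93.1218]
150 [ 0.5848 -0.0351  0.0299] 0.00016310413710864336
170 [ 0.5847 -0.0351  0.0297] 0.00011176819543613767
190 [ 0.5847 -0.0351  0.0295] 0.00011431783462995972
210 [ 0.5847 -0.0352  0.0293] 9.700139700676092e-05
225 [ 0.5847 -0.0351  0.029 ] 9.540169613858611e-05
240 [ 0.5848 -0.0351  0.0287] 9.804967539989711e-05
```

View pics/side8.png

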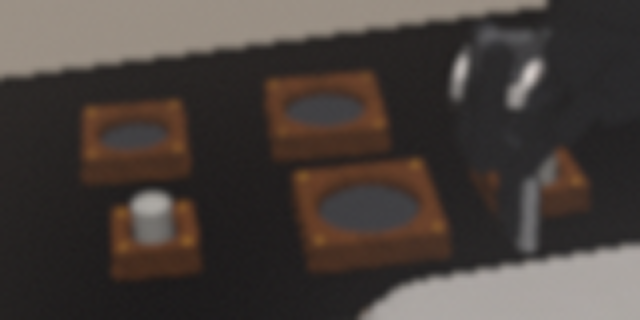

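Weight_24 stands in its case at crop (152,215). The arm partly hides case_33. Next, weight_42.

servo_tool(
  moves=[
    [0,0,-1.5,0],
    [0,0,-3.8,0],
    [0,0,-5.8,0],
    [0,0,-6.9,0],
    [0,0,-7.2,0],
    [0,0,-7.2,0],
    [0,0,-7.2,0],
  ],
)

```text
time: 17.22
ee_pos: [0.5704, -0.1189, 0.1193]
tcp_rot: [179.9, 0.0, 90.1]
wrist_force: [-0.1, -0.9, -0.1]
opening: 0.0858
grasp_force: 0.0
```

servo_tool(
  moves=[
    [0,0,0,0],
    [0,0,0,0],
    [0,0,0,0],
    [0,0,0,0],
    [0,0,0,0],
    [0,0,0,0],
    [0,0,0,0],
    [0,0,0,0],
    [0,0,0,0],
    [0,0,0,0],
  ],
  claw=1,
  force=45,
)

```text
time: 18.05
ee_pos: [0.5701, -0.1196, 0.1193]
tcp_rot: [179.9, 0.0, 90.0]
wrist_force: [-2.0, 0.1, 5.1]
opening: 0.0401
grasp_force: 45.4
```

servo_tool(
  moves=[
    [0,0,0.5,0],
    [0,0,1.7,0],
    [-0.1,0.3,3.5,0],
    [-0.6,1.5,5,0],
    [-1.6,4.3,6,0],
    [-3,8,6.5,0],
    [-4.4,11.7,6.5,0],
    [-5.8,15.4,6.5,0],
    [-7.2,19.1,6.5,0],
    [-8.6,22.8,6.5,0],
    [-10,26.5,6,0],
    [-11.4,30.2,5,0],
    [-12.8,33.9,3.5,0],
    [-14.2,37.6,1.5,0],
    [-15.5,41,-0.5,0],
    [-16.4,43.5,-2.5,0],
    [-17,44.7,-3.8,0],
    [-17,44.9,-4.3,0],
    [-17,44.9,-4.3,0],
    [-17,44.9,-4.3,0],
  ],
)

```text
time: 19.72
ee_pos: [0.4003, 0.3292, 0.0761]
tcp_rot: [180.0, 0.0, 90.0]
wrist_force: [0.9, -0.1, -2.8]
opening: 0.0399
grasp_force: 46.1
```

Run:
```python
from h import *
np.set_printoptions(precision=4,suppress=True)
im,o=shot("w9");C=cam("wrist",o);print(o["time"],o["ee_pos"],o["tcp_rot"],o["opening"],o["grasp_force"],o["wrist_force"])
print(proj([.4,.3297,.017],C),"weight top expected",proj([*o["ee_pos"][:2],o["ee_pos"][2]+.0147],C))
cv2.imwrite("pics/w9c.png",cv2.resize(im[120:320,200:420],None,fx=3,fy=3,interpolation=cv2.INTER_CUBIC))
```

```text
19.7167 [0.4003 0.3292 0.0761] [179.9801   0.0083  89.9944] 0.039857524402930486 46.091278195381165 [ 0.9101 -0.0705 -2.8482]
[313.0231 215.1753] weight top expected [312.8495 263.829 ]
```

View pics/w9c.png

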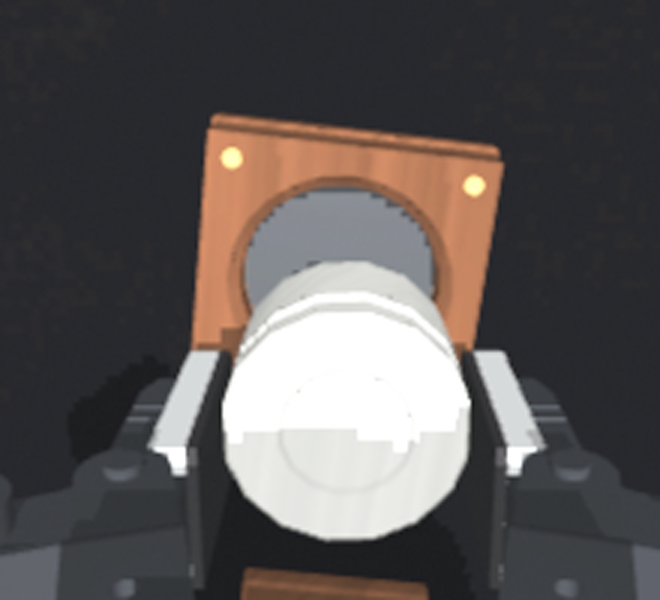

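Weight top at px (315,264) and recess centre at px (313,214), so I apply a small correction and lower.

servo_tool(
  moves=[
    [-0.1,0.1,-0.7,0],
    [-0.15,0.1,-1.8,0],
    [-0.15,0.1,-2.9,0],
    [-0.15,0.1,-3.7,0],
    [-0.15,0.1,-4.2,0],
    [-0.15,0.1,-4.5,0],
    [-0.15,0.1,-4.6,0],
    [-0.15,0.1,-4.7,0],
    [-0.15,0.1,-4.8,0],
    [-0.15,0.1,-4.85,0],
    [-0.15,0.1,-4.85,0],
    [-0.15,0.1,-4.85,0],
  ],
)

```text
time: 20.77
ee_pos: [0.3985, 0.3306, 0.027]
tcp_rot: [180.0, -0.0, 90.0]
wrist_force: [0.5, -0.2, -2.6]
opening: 0.0404
grasp_force: 46.1
```

servo_tool(
  moves=[
    [0,0,-0.05,0],
    [0,0,-0.1,0],
    [0,0,-0.1,0],
    [0,0,-0.1,0],
  ],
)

```text
time: 21.1
ee_pos: [0.3984, 0.3305, 0.0258]
tcp_rot: [-180.0, 0.0, 90.0]
wrist_force: [-0.2, 0.2, -3.2]
opening: 0.0399
grasp_force: 46.1
```

servo_tool(
  moves=[
    [0,0,-0.05,0],
    [0,0,-0.1,0],
    [0,0,-0.1,0],
    [0,0,-0.1,0],
  ],
)

```text
time: 21.43
ee_pos: [0.3985, 0.3306, 0.0252]
tcp_rot: [180.0, -0.0, 90.0]
wrist_force: [-2.2, -2.0, 4.1]
opening: 0.0401
grasp_force: 46.8
```

servo_tool(
  moves=[
    [0,0,0,0],
    [0,0,0,0],
    [0,0,0,0],
    [0,0,0,0],
    [0,0,0,0],
    [0,0,0.4,0],
    [0,0,2.5,0],
    [0,0,6,0],
    [0.3,-1,9.5,0],
    [1,-3,13,0],
    [2.2,-6,15.5,0],
    [3.5,-9.5,15.5,0],
    [4.9,-13.2,15.5,0],
    [6.3,-16.9,15.5,0],
    [7.7,-20.6,15.5,0],
    [9.1,-24.3,15.5,0],
    [10.5,-28,15.5,0],
    [11.9,-31.7,15.5,0],
    [13.3,-35.4,15.5,0],
    [14.5,-38.5,15.5,0],
  ],
  claw=0,
)

```text
time: 23.1
ee_pos: [0.5439, -0.0571, 0.1801]
tcp_rot: [180.0, 0.0, 89.9]
wrist_force: [0.8, -0.1, -0.2]
opening: 0.0851
grasp_force: 0.0
```

servo_tool(
  moves=[
    [1.3,-3.2,0,0],
    [2.3,-5.6,0,0],
    [2.5,-6.4,0,0],
    [2.5,-6.4,0,0],
    [2.5,-6.4,0,0],
  ],
)

```text
time: 23.52
ee_pos: [0.5681, -0.1182, 0.1797]
tcp_rot: [-180.0, -0.0, 90.0]
wrist_force: [0.8, -0.1, 0.2]
opening: 0.085
grasp_force: 0.0
```

Run:
```python
from h import *
np.set_printoptions(precision=4,suppress=True)
im,o=shot("w10");C=cam("wrist",o);print(o["time"],o["ee_pos"],o["tcp_rot"])
for n,z in[((.569,-.118),.104),((.584,-.034),.104)]:
    px,t=tops(im,C,z,n,0);print(px)
    for x in t:print(*x)
```

```text
23.5167 [ 0.5681 -0.1182  0.1797] [-179.97     -0.0237   89.9567]
[314.7343 208.9192]
150 [ 0.5674 -0.1184  0.026 ] 0.00039467811096133255
170 [ 0.5673 -0.1184  0.0257] 0.00045848157578081425
190 [ 0.5673 -0.1191  0.0251] 0.00045561884884899454
210 [ 0.5673 -0.1193  0.0248] 0.00011506463191194398
225 [ 0.5672 -0.1194  0.0244] 0.00011098324682634619
[335.6026  97.2724]
150 [ 0.5848 -0.0351  0.0298] 0.00015373398190831437
170 [ 0.5847 -0.035   0.0297] 7.623796734728949e-05
190 [ 0.5848 -0.0351  0.0294] 0.00010177745229280577
210 [ 0.5847 -0.0351  0.0292] 0.00010836188442726356
225 [ 0.5848 -0.0351  0.029 ] 9.01158981432408e-05
240 [ 0.5847 -0.035   0.0286] 0.00011331324575671019
```

servo_tool(
  moves=[
    [-0.1,-0.1,-1.5,0],
    [-0.1,-0.1,-4,0],
    [-0.1,-0.1,-6.5,0],
    [-0.1,-0.1,-8.5,0],
    [-0.1,-0.1,-9.5,0],
    [-0.1,-0.1,-9.8,0],
    [-0.1,-0.1,-9.8,0],
    [-0.1,-0.1,-9.8,0],
  ],
)

```text
time: 24.23
ee_pos: [0.5679, -0.119, 0.0832]
tcp_rot: [179.9, 0.0, 90.0]
wrist_force: [-0.6, -0.9, 1.0]
opening: 0.0856
grasp_force: 0.0
```

servo_tool(
  moves=[
    [0,0,0,0],
    [0,0,0,0],
    [0,0,0,0],
    [0,0,0,0],
    [0,0,0,0],
    [0,0,0,0],
    [0,0,0,0],
    [0,0,0,0],
    [0,0,0,0],
    [0,0,0,0],
  ],
  claw=1,
  force=65,
)

```text
time: 25.07
ee_pos: [0.5678, -0.1196, 0.0831]
tcp_rot: [179.9, 0.0, 90.0]
wrist_force: [-2.3, 0.4, 6.9]
opening: 0.0489
grasp_force: 67.5
```

servo_tool(
  moves=[
    [0,0,0.5,0],
    [0,0,1.7,0],
    [0,0,3.7,0],
    [0,0,6,0],
    [0,0.3,8,0],
    [0,1.5,9.2,0],
    [-0.2,4.5,9.5,0],
    [-0.4,8.3,9.5,0],
    [-0.7,12.2,9.5,0],
    [-1,16.1,9.5,0],
    [-1.3,20,9.5,0],
    [-1.6,23.9,9.2,0],
    [-1.9,27.8,8.5,0],
    [-2.2,31.7,7,0],
    [-2.5,35.5,5.5,0],
    [-2.8,39,4,0],
    [-3,42,2,0],
    [-3.2,44,0.3,0],
    [-3.3,44.8,-0.7,0],
    [-3.3,44.8,-0.7,0],
  ],
)

```text
time: 26.73
ee_pos: [0.5322, 0.3299, 0.0715]
tcp_rot: [-179.7, 0.1, 90.2]
wrist_force: [-0.9, -0.3, -6.1]
opening: 0.0487
grasp_force: 68.5
```

servo_tool(
  moves=[
    [0,0,0,0],
    [0,0,0,0],
    [0,0,0,0],
  ],
)

```text
time: 26.98
ee_pos: [0.5352, 0.3278, 0.0762]
tcp_rot: [179.9, -0.0, 89.9]
wrist_force: [-0.3, 0.0, -5.1]
opening: 0.0488
grasp_force: 68.5
```

Run:
```python
from h import *
np.set_printoptions(precision=4,suppress=True)
im,o=shot("w11");C=cam("wrist",o);print(o["time"],o["ee_pos"],o["tcp_rot"],o["opening"],o["grasp_force"],o["wrist_force"])
print(proj([.5345,.3293,.017],C),"weight top expected",proj([*o["ee_pos"][:2],o["ee_pos"][2]+.0209],C))
cv2.imwrite("pics/w11c.png",cv2.resize(im[120:320,200:420],None,fx=3,fy=3,interpolation=cv2.INTER_CUBIC))
```

```text
26.9833 [0.5352 0.3278 0.0762] [179.9096  -0.0421  89.9239] 0.0488185238222758 68.5279905796051 [-0.2805  0.0358 -5.098 ]
[312.4426 213.9574] weight top expected [312.8189 270.1015]
```

View pics/w11c.png

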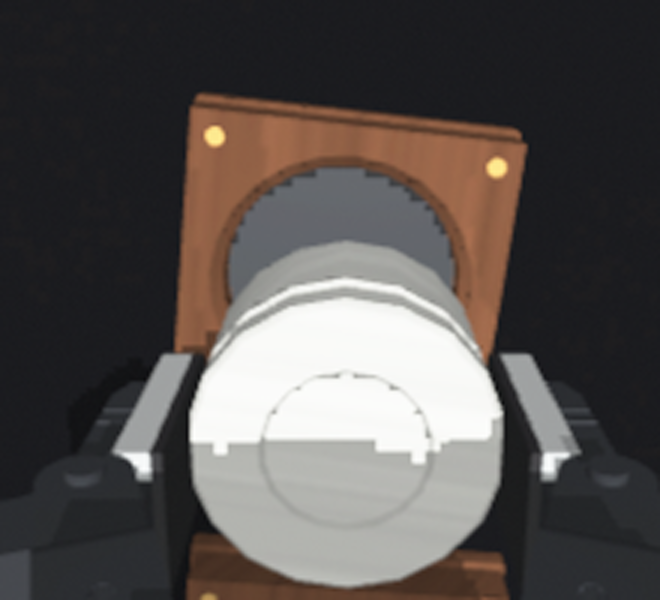

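The held weight's ring is at px (315,269) and the recess centre at about px (314,213). They are aligned, so I'm lowering.

servo_tool(
  moves=[
    [0,0.1,-0.7,0],
    [0,0.1,-1.8,0],
    [0,0.1,-2.9,0],
    [0,0.1,-3.8,0],
    [0,0.1,-4.4,0],
    [0,0.1,-4.7,0],
    [0,0.1,-4.8,0],
    [0,0.1,-4.9,0],
    [0,0.1,-5,0],
    [0,0.1,-5.05,0],
    [0,0.1,-5.05,0],
    [0,0.1,-5.05,0],
  ],
)

```text
time: 28.03
ee_pos: [0.5345, 0.3296, 0.0246]
tcp_rot: [180.0, -0.0, 90.0]
wrist_force: [-0.5, 0.2, -5.6]
opening: 0.0492
grasp_force: 68.5
```

servo_tool(
  moves=[
    [0,0,-0.05,0],
    [0,0,-0.1,0],
    [0,0,-0.1,0],
    [0,0,-0.1,0],
  ],
)

```text
time: 28.37
ee_pos: [0.5344, 0.3295, 0.0233]
tcp_rot: [-180.0, 0.0, 90.0]
wrist_force: [0.2, 1.5, -6.0]
opening: 0.0491
grasp_force: 68.5
```

servo_tool(
  moves=[
    [0,0,-0.05,0],
    [0,0,-0.05,0],
    [0,0,-0.1,0],
    [0,0,-0.1,0],
    [0,0,-0.1,0],
  ],
)

```text
time: 28.78
ee_pos: [0.5345, 0.3296, 0.0231]
tcp_rot: [180.0, -0.0, 90.0]
wrist_force: [-4.2, -3.9, 5.3]
opening: 0.0485
grasp_force: 69.6
```

servo_tool(
  moves=[
    [0,0,0,0],
    [0,0,0,0],
    [0,0,0,0],
    [0,0,0,0],
    [0,0,0,0],
    [0,0,0.4,0],
    [0,0,2.5,0],
    [0,0,6,0],
    [0.2,-1,9.5,0],
    [0.6,-3.5,12.5,0],
    [1.1,-7,15,0],
    [1.6,-11,15.7,0],
    [2.1,-15,15.7,0],
    [2.6,-19,15.7,0],
    [3.2,-23,15.7,0],
    [3.8,-27,15.7,0],
    [4.4,-31,15.7,0],
    [4.9,-34.5,15.7,0],
    [5.1,-36.3,15.7,0],
    [5.1,-36.5,15.7,0],
  ],
  claw=0,
)

```text
time: 30.45
ee_pos: [0.5856, -0.0389, 0.1794]
tcp_rot: [180.0, 0.0, 89.8]
wrist_force: [-0.4, 0.6, 0.2]
opening: 0.0856
grasp_force: 0.0
```

servo_tool(
  moves=[
    [0,0,0,0],
    [0,0,0,0],
    [0,0,0,0],
  ],
)

```text
time: 30.7
ee_pos: [0.5854, -0.0343, 0.1794]
tcp_rot: [180.0, -0.0, 90.1]
wrist_force: [0.2, 0.0, 0.3]
opening: 0.0853
grasp_force: 0.0
```

Run:
```python
from h import *
np.set_printoptions(precision=4,suppress=True)
im,o=shot("w12");C=cam("wrist",o);print(o["time"],o["ee_pos"],o["tcp_rot"])
px,t=tops(im,C,.104,(.584,-.034),0);print(px)
for x in t:print(*x)
for r in recesses(im,C):print(*r)
```

```text
30.7 [ 0.5854 -0.0343  0.1794] [179.9941  -0.0121  90.0702]
[311.8771 208.9243]
150 [ 0.585  -0.0337  0.0308] 0.0008454998087512386
170 [ 0.5849 -0.0343  0.0302] 0.00042571047075004814
190 [ 0.5849 -0.0344  0.03  ] 0.0003762229130320334
210 [ 0.5849 -0.035   0.0295] 0.0002170976648910392
225 [ 0.5848 -0.0351  0.0292] 0.00018032517981664435
240 [ 0.5848 -0.0352  0.0288] 0.00010607172649612497
```

servo_tool(
  moves=[
    [0,0,-1.5,0],
    [0,0,-4,0],
    [0,0,-6.5,0],
    [0,0,-8.5,0],
    [0,0,-9.6,0],
    [0,0,-9.9,0],
    [0,0,-9.9,0],
    [0,0,-9.9,0],
  ],
)

```text
time: 31.42
ee_pos: [0.586, -0.0351, 0.0816]
tcp_rot: [179.9, 0.0, 90.0]
wrist_force: [0.4, 0.7, 1.0]
opening: 0.0853
grasp_force: 0.0
```

servo_tool(
  moves=[
    [0,0,0,0],
    [0,0,0,0],
    [0,0,0,0],
    [0,0,0,0],
    [0,0,0,0],
    [0,0,0,0],
    [0,0,0,0],
    [0,0,0,0],
    [0,0,0,0],
    [0,0,0,0],
  ],
  claw=1,
  force=80,
)

```text
time: 32.25
ee_pos: [0.5859, -0.0355, 0.0822]
tcp_rot: [179.9, -0.0, 90.0]
wrist_force: [-3.0, 0.0, 8.3]
opening: 0.0574
grasp_force: 86.2
```

servo_tool(
  moves=[
    [0,0,0.5,0],
    [0,0,1.7,0],
    [0,0,3.5,0],
    [0,0.3,5,0],
    [-0.4,1.8,6,0],
    [-1,4.5,6.3,0],
    [-1.8,7.8,6.3,0],
    [-2.6,11.1,6,0],
    [-3.3,14.4,5,0],
    [-4,17.5,3.8,0],
    [-4.6,20.3,2.2,0],
    [-5,22.3,0.8,0],
    [-5.2,23.3,-0.2,0],
    [-5.2,23.5,-0.5,0],
    [-5.2,23.5,-0.5,0],
    [-5.2,23.5,-0.5,0],
    [-5.2,23.5,-0.5,0],
  ],
)

```text
time: 33.67
ee_pos: [0.5342, 0.1987, 0.0763]
tcp_rot: [179.9, -0.0, 89.9]
wrist_force: [-0.5, 0.5, -6.5]
opening: 0.0571
grasp_force: 87.1
```

Run:
```python
from h import *
np.set_printoptions(precision=4,suppress=True)
im,o=shot("w13");C=cam("wrist",o);print(o["time"],o["ee_pos"],o["tcp_rot"],o["opening"],o["grasp_force"],o["wrist_force"])
zt=o["ee_pos"][2]+.0218
px,t=tops(im,C,zt,o["ee_pos"][:2],0);print(px)
for x in t:print(*x)
# visible recess: grey outline above the weight, brown->grey edge, fixed radius fit
hsv=cv2.cvtColor(im,cv2.COLOR_BGR2HSV)
brown=(hsv[...,0]<16)&(hsv[...,1]>90)&(hsv[...,2]>40)
c=proj([.533,.2005,.017],C);print(c)
pts=[]
for a in np.deg2rad(np.arange(-175,-4,6)):
    for r in np.arange(25,75,.5):
        u,v=c+r*np.array([np.cos(a),np.sin(a)])
        if brown[int(round(v)),int(round(u))]: pts.append(onz((u,v),.017,C)[:2]);break
P=np.array(pts);f=lambda v:np.hypot(P[:,0]-v[0],P[:,1]-v[1])-.0335
s=least_squares(f,[.533,.2],loss="soft_l1",f_scale=.001);print(len(P),s.x,np.round(f(s.x)*1e3,1))
```

```text
33.6667 [0.5342 0.1987 0.0763] [179.9352  -0.0068  89.9319] 0.057127436979236064 87.14191675186157 [-0.4651  0.4872 -6.4748]
[312.7886 271.0854]
150 [0.5354 0.2007 0.0302] 0.0007485314001589014
[311.8599 213.4706]
29 [0.5336 0.2001] [-0.4 -0.9 -0.2 -0.5 -0.5 -0.1 -0.1  0.3 -0.3  0.1  0.1  0.2  0.2  0.2
 -0.2  0.1  0.4  0.3  0.1  0.   0.2  0.1 -0.1  0.2 -0.3 -0.7 -0.4 -0.8
 -0.8]
```

Recess at (0.5336, 0.2001), with the weight within 1.5 mm of it. Lowering.

servo_tool(
  moves=[
    [0,-0.05,-0.7,0],
    [0,-0.05,-1.8,0],
    [0,-0.05,-2.9,0],
    [0,-0.05,-3.8,0],
    [0,-0.05,-4.4,0],
    [0,-0.05,-4.7,0],
    [0,-0.05,-4.9,0],
    [0,-0.05,-5,0],
    [0,-0.05,-5.1,0],
    [0,-0.05,-5.15,0],
    [0,-0.05,-5.15,0],
    [0,-0.05,-5.15,0],
  ],
)

```text
time: 34.72
ee_pos: [0.5336, 0.1992, 0.0241]
tcp_rot: [180.0, -0.0, 90.0]
wrist_force: [0.3, 0.3, -6.7]
opening: 0.0577
grasp_force: 87.3
```

servo_tool(
  moves=[
    [0,0,-0.05,0],
    [0,0,-0.1,0],
    [0,0,-0.1,0],
    [0,0,-0.1,0],
  ],
)

```text
time: 35.05
ee_pos: [0.5334, 0.199, 0.0228]
tcp_rot: [-180.0, 0.0, 90.0]
wrist_force: [0.7, -0.1, -6.3]
opening: 0.0574
grasp_force: 87.3
```

servo_tool(
  moves=[
    [0,0,-0.05,0],
    [0,0,-0.05,0],
    [0,0,-0.1,0],
    [0,0,-0.1,0],
    [0,0,-0.1,0],
  ],
)

```text
time: 35.47
ee_pos: [0.5335, 0.1991, 0.0222]
tcp_rot: [180.0, -0.0, 90.0]
wrist_force: [-2.8, -0.8, -0.2]
opening: 0.0577
grasp_force: 88.0
```

servo_tool(
  moves=[
    [0,0,0,0],
    [0,0,0,0],
    [0,0,0,0],
    [0,0,0,0],
    [0,0,0,0],
    [0,0,0.4,0],
    [0,0,2.5,0],
    [0,0,6,0],
    [0,0,10,0],
    [0,0,14,0],
    [0,0,18,0],
    [-1,1,21,0],
    [-3,2,24,0],
    [-4,3,26,0],
    [-4,4,27,0],
    [-4,4,27,0],
    [-4,4,27,0],
    [-4,4,27,0],
    [-4,4,27,0],
  ],
  claw=0,
)

```text
time: 37.05
ee_pos: [0.4934, 0.2384, 0.2904]
tcp_rot: [-179.9, 0.1, 90.0]
wrist_force: [-0.9, -0.5, 0.2]
opening: 0.0856
grasp_force: 0.0
```

Run:
```python
from h import *
np.set_printoptions(precision=4,suppress=True)
im,o=shot("w14");C=cam("wrist",o);print(o["time"],o["ee_pos"])
g=cv2.cvtColor(im,cv2.COLOR_BGR2GRAY);hsv=cv2.cvtColor(im,cv2.COLOR_BGR2HSV)
brown=((hsv[...,0]<16)&(hsv[...,1]>110)&(hsv[...,2]>40)).astype(np.uint8)
for n,h,d,p in[("24",.028,54,(.396,.209)),("33",.03,63,(.645,.21)),("42",.03,72,(.4,.33)),("51",.034,81,(.535,.33)),("60",.034,90,(.5335,.2))]:
    px,t=tops(im,C,.01+h,p,0); best=[x for x in t if .85<x[1][2]*2000/float(n)<1.1]
    # case outline (top face) centre: min-area rect of brown points mapped to z=.02
    cs,_=cv2.findContours(cv2.morphologyEx(brown,cv2.MORPH_CLOSE,np.ones((5,5))),cv2.RETR_EXTERNAL,cv2.CHAIN_APPROX_NONE)
    q=proj([*p,.02],C); c=[c for c in cs if cv2.pointPolygonTest(cv2.convexHull(c),tuple(map(float,q)),False)>=0]
    r=cv2.minAreaRect(np.array([onz(k[0],.02,C)[:2]*1000 for k in max(c,key=cv2.contourArea)],np.float32)) if c else None
    print(n,[(x[0],x[1],round(x[2]*1e3,2)) for x in best[-2:]],"case",r and np.round(r[0],1),r and np.round(r[1],1))
```

```text
37.05 [0.4934 0.2384 0.2904]
24 [(190, array([0.3957, 0.208 , 0.0112]), np.float64(0.25)), (210, array([0.3955, 0.2079, 0.0106]), np.float64(0.15))] case [397.6 209.7] [56.6 55.8]
33 [(210, array([0.6471, 0.2105, 0.0154]), np.float64(0.19)), (225, array([0.6474, 0.2105, 0.0149]), np.float64(0.27))] case [643.7 211.4] [66.7 65.4]
42 [(225, array([0.3996, 0.3306, 0.0196]), np.float64(0.13)), (240, array([0.3995, 0.3308, 0.0187]), np.float64(0.24))] case [401.4 330. ] [70.6 73.8]
51 [(225, array([0.5356, 0.3296, 0.0242]), np.float64(0.15)), (240, array([0.5356, 0.3297, 0.0236]), np.float64(0.2))] case [534.5 329.1] [80.  80.4]
60 [(210, array([0.5348, 0.1992, 0.0289]), np.float64(0.23)), (225, array([0.5348, 0.1992, 0.0284]), np.float64(0.16))] case [533.2 201.2] [92.1 89.6]
```

All five weights measure within about 4 mm of their case centres, and the contact heights match seating on the recess floors. Handing in.

```bash
python3 -c "
from workcell import *
print(job_done())"
```

```text
the job is handed in; nothing more can be done
None
```

I put all five weights into their own cases and handed the job in at about 37 s. In the last wrist picture each weight measured within about 4 mm of its case centre. `job_done()` gave no verdict, so I can't confirm a pass.

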